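Match the inner hob knob to the outer ring

TASK

The kettle is about to go on the two-zone hot plate, and both zones must be on the same heat. The outer ring of the stacked control is already set: leave it where it is, and bring the inner knob from off round clockwise until its white pointer lines up with the orange mark on the ring (like a gas tap, it has to be pushed in to leave off). Then let go of the knob, and do not disturb the things standing round the hot plate.

Things in the scene. Friction and masses are not known exactly. Their poses are not given: they have to be found in the camera images.
- hob: two-zone table hot plate, black top on a steel casing, 300 (x) x 250 (y) x 55 mm high, fixed. Origin: centre of its underside; x points away from its control end, which is nearest the robot. The control's vertical axis is at x = -100 mm, y = 0 in this frame. White ticks lie round it every 0.3 rad, the thick red one (off) on the +x side
- outer_ring (a joint): the outer ring of the control, grey, ribbed, 72 mm across, its flat top 74.5 mm above the worktop, with an orange mark on its top and rim. Value: angle in rad clockwise from above from the off tick (0 to 4.2). It turns very easily (0.03 N m), so a finger that drags on it takes it along
- inner_knob (a joint): angle of the white pointer of the black inner knob, in rad clockwise from above from the off tick: 0 (off, where it starts, grip bar along the hob's x) to 4.2. Friction 0.04 N m; it stays where it is left. From off it locks after about 0.05 rad unless pushed in 5 mm; keep it pushed in for the first 0.65 rad, then it may spring up and turns freely. Below 0.65 rad it must be pushed in again
- inner_press (a joint): how far the inner knob is pushed in (down), in m: 0 at rest, 0.006 at its hard stop. Its return spring gives 3 N at rest and 7 N at the stop
- knob_grip (a point): on the inner knob's axis, 103 mm above the worktop with the knob up (it moves down with the knob). Round skirt 37 mm across, top at 81 mm; on it a grip bar 36 mm long, 13 mm wide, its top at 113 mm, with a white pointer line on one half of its top and on that end. So 32 mm of the bar stand free above the skirt
- knob_aim (a point): point on the prolonged pointer line of the inner knob, 31 mm from the axis, at the height of knob_grip (in the air, over the ring). Its x axis points outward along the pointer, z up
- ring_mark (a point): outer part of the orange mark on the top of the outer ring, 31 mm from the axis. Its x axis points outward, z up
- salt_shaker: glass salt shaker with a grey cap, 44 mm across, 90 mm high, loose, on the worktop to the right of the hot plate; origin at the centre of its underside. Leave alone
- cumin: spice jar with a yellow cap, 45 mm across, 100 mm high, loose, on the worktop to the left of the hot plate; origin at the centre of its underside. Leave alone
- garlic: bulb of garlic, 60 mm across, 59 mm high, loose, on the worktop near the hot plate's near left corner; origin at the centre of its underside. Leave alone

How it is judged:
At the end, for the whole second after the job is handed in: the knob's pointer is within 8 degrees of the ring's orange mark (knob_aim within 4.3 mm of ring_mark from above); the knob is sprung up (within 1 mm) and at rest; the ring's mark is within 4 mm (7 degrees) and the salt shaker, spice jar and garlic within 30 mm of where they were (horizontal distance between knob_aim and ring_mark below 0.0043 m and distance of ring_mark from where it was at the start of the episode below 0.004 m and value of joint inner_press below 0.001 m and velocity of joint inner_knob between -0.05 and 0.05 rad/s and distance of each of salt_shaker, cumin, garlic from where it was at the start of the episode below 0.03 m); the robot touches nothing.
It fails at once if the outer ring is turned by more than about 7 degrees (its mark moves 4 mm) (distance of ring_mark from where it was at the start of the episode above 0.004 m).
It fails at once if the salt shaker is pushed more than 30 mm from its place (distance of salt_shaker from where it was at the start of the episode above 0.03 m).
It fails at once if the spice jar is pushed more than 30 mm from its place (distance of cumin from where it was at the start of the episode above 0.03 m).
It fails at once if the garlic is pushed more than 30 mm from its place (distance of garlic from where it was at the start of the episode above 0.03 m).
It also fails if it takes over 54 s, if anything falls off the work surface, if the arm or the gripper's body presses on something with over 40 N, if the wrist force passes 120 N, or if a joint passes its speed limit or range.

ROBOT

A 6-joint arm with a two-finger parallel gripper is mounted at the origin on a cart in front of the work surface, level with it; the furniture and walls round the work are solid. World frame = base frame: x ahead of the robot, y to its left, z up, the work surface at z = 0. Lengths are in m, angles in rad, forces in N, time in s.
With the tool pointing down it reaches from about 0.25 to 0.775 m from the base axis. Payload 4 kg.
Tool frame: the origin (TCP) lies at the very end of the fingers, on their centre line; the grasp point (between the pads) lies 19 mm behind it (robot.tcp_to_grasp is the distance from the TCP to the grasp point, in m); z points along the fingers, y is the line along which they close (so a half turn about z gives the same grasp; the last joint's range is limited). The gripper opens to 94 mm and grips with 3 to 60 N. Pads are 16 mm wide; open, the fingers measure 119 mm over their backs; the gripper's body (75 mm by 177 mm) begins 78 mm behind the grasp point.
Start: joints at [1.239, 0.087, 1.371, -0, 1.684, -0.103], TCP at [0.125, 0.536, 0.206] pointing down, gripper open.
Joint ranges: [-3.1, 3.1], [-0.76, 2.03], [0.27, 2.55], [-1.08, 4.22], [0.17, 2.65], [-2.57, 2.57]. Speed limits (rad/s): [2.79, 2.79, 3.14, 3.14, 3.14, 3.14].

INTERFACE

Orientations are given as [roll, pitch, yaw] about the fixed x, y, z axes, in that order (R = Rz(yaw) Ry(pitch) Rx(roll)).
In Python, from bench import robot gives the robot as it stands.
- The arm moves only by the tool advance, called after "Emit:" by a JSON object that holds its "fn" and its "kwargs", one argument or row to a line. Schema: {"type":"object","properties":{"segments":{"type":"array","items":{"type":"array","prefixItems":[{"type":"number"},{"type":"array","items":{"type":"number"},"minItems":3,"maxItems":3},{"type":"number"}],"minItems":3,"maxItems":3},"minItems":1,"maxItems":20},"only":{"type":"string"},"quiet":{"type":"boolean"},"lines":{"type":"string"}},"required":["segments"],"additionalProperties":false}. segments is a list of rows, 1 to 20 of them, each written [opening, [dx, dy, dz], turn]: the finger opening in m, then dx, dy, dz in a scale on which 1.0 is 0.6 m, then a turn about the tool's z in normalised numbers (1 is 2 pi rad); each row shifts and turns the commanded pose from where the row before left it, along the tool's axes as they then stand; what a row does not reach is not made up. A row lasts 1/12 s, in which the tool goes at most 0.0417 m and 0.125 rad, less where a joint would pass 70% of its speed; a pose out of reach is approached as far as the arm can. The fingers move at their own pace and stop on an object; the grip force is fixed at half the most. Time passes only in rows, so rows that do not move let the fingers close. The tool returns the time, the measured TCP pose, the force, the opening and the grip force at its end. only (a regular expression) keeps the lines of the reply that match it, lines (a string "A,B") keeps lines A to B, and quiet returns only ok. No shift or turn number may pass 1 either way. Input that does not fit is refused with a message, and nothing moves.
- robot.get_obs(): the state, without advancing time (a new reading comes with each control period).
- robot.snapshot(name): name is "scene" or "side" or "wrist"; returns a dict with "color" (420x560x3 uint8, blue, green, red), "fx", "fy", "cx", "cy" (pixels), "extrinsics" (4x4, takes a point from world to camera coordinates). Camera axes: x right, y down, z forward; pixel columns grow to the right and rows downward; lengths in m; the calibration is good to about 2 mm. The wrist camera is an equidistant fisheye: a pixel r from the principal point sees the ray r / f radians off the axis. A picture is of the moment at which its call begins. There is no depth.
- robot.close_job(): hands the job in; it is judged then, once.
The state is a dict: "time": time; "joint_positions": joint angles; "qvel": joint speeds; "joint_torque": joint torques, N m; "tool_pos": TCP position; "ee_rot": TCP orientation; "wrist_force": force on the tool from outside, world axes, zero at the start; "wrist_torque": the same for the moment, N m; "width": finger opening in m; "finger_force": force on a finger pad.
Only numpy, scipy, OpenCV 4.12 (cv2) and the standard library are available. Lean on these libraries where they do the work, as an engineer would, in place of code of your own. Each camera call takes 0.05 s, during which the arm holds its last target. There are 200 camera calls.

## Working session

There is one attempt and no reset: what is moved stays moved. The work goes in short steps, Python scripts to look and compute and a tool call to move; the robot and the scene stay as the last step left them, time stands still between calls to the robot, and variables do not carry over. Pictures are saved under pics/ and viewed, at most 10 in all, crops included, and the job is handed in when it is done.

```bash
ls; mkdir -p pics; python3 - <<'E'
from bench import robot
import cv2
for n in("scene","side"):
    s=robot.snapshot(n); cv2.imwrite(f"pics/{n}0.png",s["color"]); print(n,s["fx"],s["cx"],s["cy"],s["extrinsics"].round(4).tolist())
o=robot.get_obs(); print(o["time"],o["tool_pos"],o["ee_rot"])
E
```

```text
bench.py
pics
scene 530.0668518032941 270.9763331829022 200.1976495096855 [[0.7909, -0.6118, -0.013, -0.3683], [-0.4706, -0.5944, -0.6521, 0.3212], [0.3912, 0.5219, -0.758, 0.9825], [0.0, 0.0, 0.0, 1.0]]
side 405.82540142545423 282.8715111325766 210.59844933901928 [[-0.9947, -0.1023, 0.0091, 0.4891], [-0.0551, 0.4571, -0.8877, 0.0895], [0.0867, -0.8835, -0.4604, 0.9688], [0.0, 0.0, 0.0, 1.0]]
0.1 [0.12458623 0.53521924 0.20441862] [-3.13965990e+00 -1.97837402e-04  2.91280281e+00]
```

View pics/scene0.png

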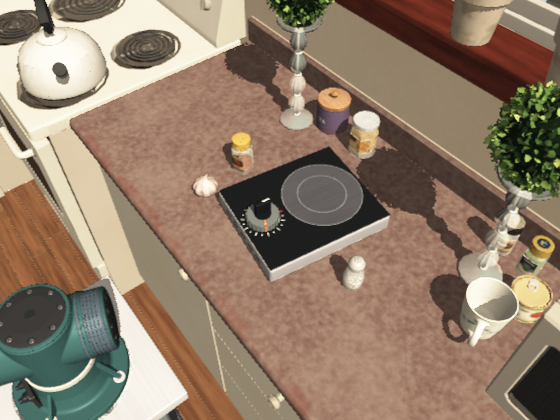

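View pics/side0.png

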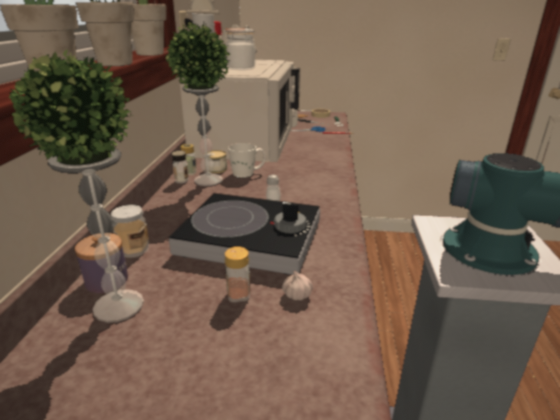

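The scene picture shows the hob with the control at about (263,213), garlic (205,186), cumin (242,152) and salt shaker (354,272). In the side view the control is at (291,220). I'll enlarge both.

```bash
python3 - <<'E'
import cv2,numpy as np
a=cv2.imread("pics/scene0.png")[180:250,215:315]; b=cv2.imread("pics/side0.png")[190:250,250:340]
a=cv2.resize(a,(800,560),interpolation=3); cv2.imwrite("pics/c1.png",a)
E
```

```text
(no output)
```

View pics/c1.png

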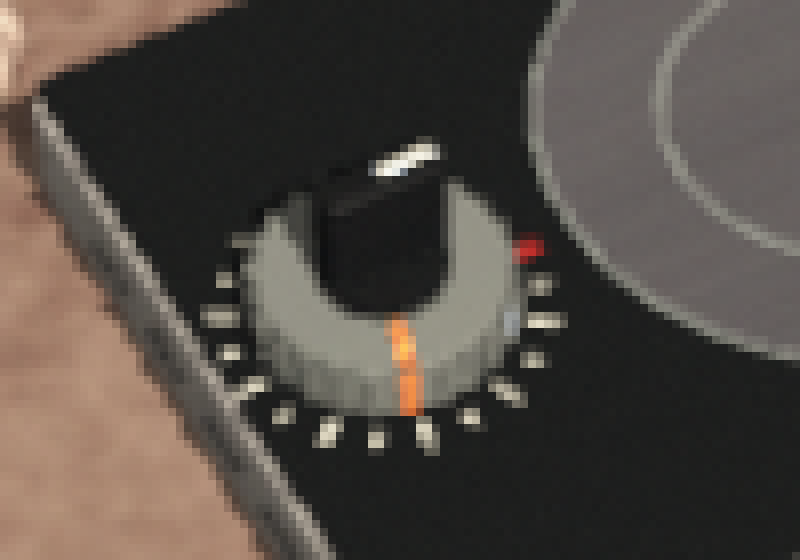

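```bash
cat > h.py <<'E'
import numpy as np
E=np.array([[0.7909,-0.6118,-0.013,-0.3683],[-0.4706,-0.5944,-0.6521,0.3212],[0.3912,0.5219,-0.758,0.9825]])
f,cx,cy=530.067,270.976,200.198
def bp(u,v,z,E=E,f=f,cx=cx,cy=cy):
    R,t=E[:,:3],E[:,3]; d=R.T@[(u-cx)/f,(v-cy)/f,1]; c=-R.T@t
    return c+d*(z-c[2])/d[2]
def cr(x,y): return 215+(x+.5)/8-.5,180+(y+.5)/8-.5
E
python3 - <<'E'
from h import *
import cv2
a=cv2.imread("pics/scene0.png")
for n,p in dict(NL=(219.4,193.5),FL=(332,151),FR=(388,211),NR=(272,265)).items(): print(n,bp(*p,.055).round(4))
T=[(528,250),(540,283),(545,320),(533,358),(508,392),(470,418),(427,437),(376,438),(329,431),(284,416),(250,387),(230,352),(217,317),(225,281),(243,243)]
P=np.array([bp(*cr(*t),.055)[:2] for t in T])
A=np.c_[2*P,np.ones(len(P))]; s=np.linalg.lstsq(A,(P**2).sum(1),rcond=None)[0]
c=s[:2]; r=P-c; print("centre",c,np.hypot(*r.T).round(4))
ang=np.unwrap(np.arctan2(r[:,1],r[:,0])); print((ang+.3*np.arange(len(T))).round(3))
for q in[(398,320),(404,350),(409,376)]:
    m=bp(*cr(*q),.0745)[:2]-c; print("mark",np.hypot(*m),np.arctan2(m[1],m[0]))
m=bp(*cr(408,412),.056)[:2]-c;print("rim low",np.hypot(*m),np.arctan2(m[1],m[0]))
for q in[(382,168),(432,150)]:
    m=bp(*cr(*q),.113)[:2]-c; print("pointer",m,np.arctan2(m[1],m[0]))
E1=np.array([[-0.9947,-0.1023,0.0091,0.4891],[-0.0551,0.4571,-0.8877,0.0895],[0.0867,-0.8835,-0.4604,0.9688]])
q=E1@[*c,.113,1]; print("side px of knob top",405.825*q[:2]/q[2]+[282.87,210.6])
for n,p in dict(salt=(356,263),cumin=(242,140),garlic=(205,186)).items(): print(n,bp(*p,dict(salt=.09,cumin=.1,garlic=.03)[n]).round(3))
E
```

```text
NL [0.4407 0.1566 0.055 ]
FL [0.7311 0.1011 0.055 ]
FR [ 0.7007 -0.1143  0.055 ]
NR [ 0.416  -0.0688  0.055 ]
centre [0.47383513 0.03986003] [0.0444 0.0435 0.0442 0.0442 0.0445 0.0443 0.0454 0.0439 0.0437 0.0445
 0.0439 0.0433 0.0447 0.0441 0.045 ]
[-0.192 -0.167 -0.162 -0.167 -0.168 -0.168 -0.156 -0.157 -0.147 -0.144
 -0.15  -0.154 -0.142 -0.127 -0.144]
mark 0.020321667015440067 -1.988829046559838
mark 0.030521377791036225 -2.0147581027370296
mark 0.03926186319225078 -2.0275580389422814
rim low 0.036847296023529534 -2.032492043355763
pointer [ 0.00116827 -0.00075006] -0.5707529980719617
pointer [ 0.01514448 -0.00391341] -0.2528736829697066
side px of knob top [289.3476172  202.37547463]
salt [ 0.533 -0.185  0.09 ]
cumin [0.557 0.227 0.1  ]
garlic [0.438 0.217 0.03 ]
```

The rows are not in the units I measure in: shifts go in shares of 0.6 m and turns go in shares of 2 pi rad. I convert before sending: -0.0226 m / 0.6 = -0.0377, -0.0202 m / 0.6 = -0.0337.

Emit:
{"fn": "advance", "kwargs": {
  "segments": [
    [0.06,[-0.0377,-0.0337,0],0],
    [0.06,[-0.0377,-0.0337,0],0],
    [0.06,[-0.0377,-0.0337,0],0],
    [0.06,[-0.0377,-0.0337,0],0],
    [0.06,[-0.0377,-0.0337,0],0],
    [0.06,[-0.0377,-0.0337,0],0],
    [0.06,[-0.0377,-0.0337,0],0],
    [0.06,[-0.0377,-0.0337,0],0],
    [0.06,[-0.0377,-0.0337,0],0],
    [0.06,[-0.0377,-0.0337,0],0],
    [0.06,[-0.0377,-0.0337,0],0],
    [0.06,[-0.0377,-0.0337,0],0],
    [0.06,[-0.0377,-0.0337,0],0],
    [0.06,[-0.0377,-0.0337,0],0],
    [0.06,[-0.0377,-0.0337,0],0],
    [0.06,[-0.0377,-0.0337,0],0],
    [0.06,[-0.0377,-0.0337,0],0],
    [0.06,[-0.0377,-0.0337,0],0],
    [0.06,[-0.0377,-0.0337,0],0],
    [0.06,[-0.0377,-0.0337,0],0]
  ]
}}

```text
time: 1.77
tool_pos: [0.4737, 0.0383, 0.205]
ee_rot: [3.141, -0.001, 2.912]
wrist_force: [0.1, 0.1, -0.0]
width: 0.06
finger_force: 0.0
```

Emit:
{"fn": "advance", "kwargs": {
  "segments": [
    [0.06,[0,0,0],0],
    [0.06,[0,0,0],0],
    [0.06,[0,0,0],0],
    [0.06,[0,0,0],0]
  ]
}}

```text
time: 2.1
tool_pos: [0.4727, 0.0406, 0.2054]
ee_rot: [3.141, -0.001, 2.914]
wrist_force: [0.1, 0.7, 0.2]
width: 0.0605
finger_force: 0.0
```

```bash
python3 - <<'E'
from bench import robot
import cv2
s=robot.snapshot("wrist"); cv2.imwrite("pics/w1.png",s["color"]); print(s["fx"],s["fy"],s["cx"],s["cy"],s["extrinsics"].round(4).tolist())
o=robot.get_obs(); print(o["time"],o["tool_pos"],o["ee_rot"],o["joint_positions"],o["wrist_force"])
E
```

```text
325.19226210127806 325.19226210127806 279.36992889579034 211.77705791387595 [[0.2259, 0.9742, 0.0, -0.1465], [0.9407, -0.2181, 0.2598, -0.4631], [0.2531, -0.0586, -0.9657, 0.2735], [0.0, 0.0, 0.0, 1.0]]
2.15 [0.47273589 0.04073588 0.20549955] [ 3.14120688e+00 -2.03536546e-04  2.91442714e+00] [-3.39239985e-02 -8.20948662e-02  1.54038891e+00  4.20344205e-04
  1.68342426e+00 -1.37750756e+00] [-0.55177975 -0.61988565 -0.08532567]
```

View pics/w1.png

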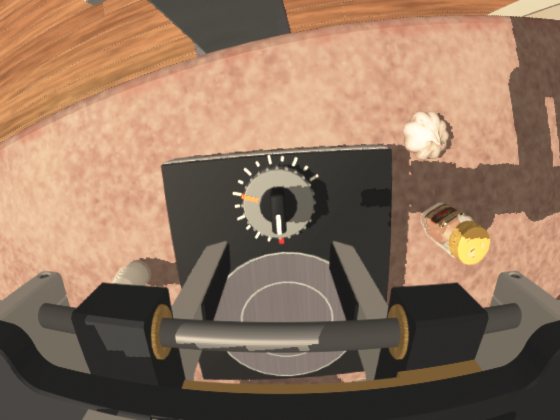

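The wrist view shows the knob at (279,204), red tick at (281,241) and orange mark at (250,198). The fingers straddle the scene below it. I'll enlarge it.

```bash
python3 - <<'E'
import cv2
a=cv2.imread("pics/w1.png")[148:252,224:336]
cv2.imwrite("pics/w1c.png",cv2.resize(a,(616,572),interpolation=2))
E
```

```text
(no output)
```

View pics/w1c.png

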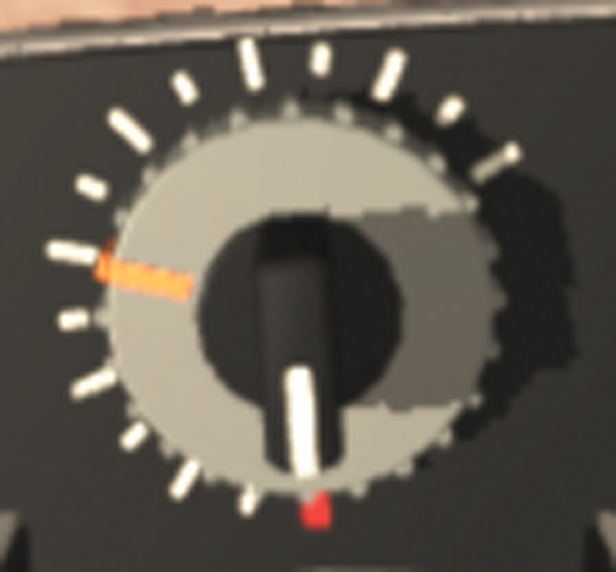

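```bash
cat > w.py <<'E'
import numpy as np
f,cx,cy=325.192,279.370,211.777
def bp(u,v,z,E):
    E=np.array(E); x,y=u-cx,v-cy; r=np.hypot(x,y); th=r/f; s=np.sin(th)/max(r,1e-9)
    R,t=E[:3,:3],E[:3,3]; d=R.T@[x*s,y*s,np.cos(th)]; c=-R.T@t
    return (c+d*(z-c[2])/d[2])[:2]
def circ(P):
    s=np.linalg.lstsq(np.c_[2*P,np.ones(len(P))],(P**2).sum(1),rcond=None)[0]; return s[:2]
def pol(p,c): m=p-c; return np.hypot(*m).round(4),np.arctan2(m[1],m[0]).round(3)
E
python3 - <<'E'
from w import *
E=[[0.2259,0.9742,0,-0.1465],[0.9407,-0.2181,0.2598,-0.4631],[0.2531,-0.0586,-0.9657,0.2735]]
cr=lambda x,y:(224+(x+.5)/5.5-.5,148+(y+.5)/5.5-.5)
T=[(316,510),(248,500),(184,480),(133,436),(94,383),(73,320),(72,252),(91,187),(130,130),(184,87),(250,64),(320,58),(390,75),(451,110),(497,161)]
P=np.array([bp(*cr(*t),.055,E) for t in T]); c=circ(P); r=P-c
print(c,np.hypot(*r.T).round(4),(np.unwrap(np.arctan2(r[:,1],r[:,0]))+.3*np.arange(15)).round(3))
for q in[(192,289),(150,278),(112,269)]: print("mark",pol(bp(*cr(*q),.0745,E),c))
for q in[(298,370),(308,473)]: print("ptr",pol(bp(*cr(*q),.113,E),c), bp(*cr(*q),.113,E)-c)
P=np.array([bp(*cr(*t),.0745,E) for t in[(107,310),(300,117),(492,300),(300,490),(165,170)]]);print("ringc",circ(P))
P=np.array([bp(*cr(*t),.081,E) for t in[(199,310),(240,230),(402,310),(360,230),(375,385)]]);print("skirtc",circ(P),[pol(p,circ(P)) for p in P])
E
```

```text
[0.47351264 0.03957884] [0.0444 0.0435 0.0445 0.0438 0.044  0.044  0.044  0.0441 0.0442 0.0442
 0.0438 0.044  0.0439 0.0441 0.0441] [-0.164 -0.171 -0.17  -0.171 -0.167 -0.164 -0.167 -0.164 -0.162 -0.156
 -0.152 -0.148 -0.152 -0.151 -0.146]
mark (np.float64(0.02), np.float64(-2.032))
mark (np.float64(0.0277), np.float64(-2.041))
mark (np.float64(0.0347), np.float64(-2.04))
ptr (np.float64(0.0006), np.float64(-2.614)) [-0.00047772 -0.00027842]
ptr (np.float64(0.0168), np.float64(-0.156)) [ 0.01657999 -0.00261201]
ringc [0.47238276 0.03952372]
skirtc [0.47193776 0.03991749] [(np.float64(0.0178), np.float64(-1.84)), (np.float64(0.0183), np.float64(-2.757)), (np.float64(0.0177), np.float64(1.385)), (np.float64(0.0181), np.float64(2.314)), (np.float64(0.0184), np.float64(0.565))]
```

In the tool's units: 0.02 m / 0.6 = 0.0333, -0.001 m / 0.6 = -0.0017, -0.068 rad / 6.2832 = -0.0108.

Emit:
{"fn": "advance", "kwargs": {
  "segments": [
    [0.05,[0,-0.0017,0.0167],-0.0108],
    [0.05,[0,0,0.0333],0],
    [0.05,[0,0,0.0333],0],
    [0.05,[0,0,0.025],0],
    [0.05,[0,0,0.0167],0],
    [0.05,[0,0,0.0167],0],
    [0.05,[0,0,0.0167],0],
    [0.05,[0,0,0.0167],0],
    [0.05,[0,0,0.0167],0],
    [0.05,[0,0,0.0083],0],
    [0.05,[0,0,0],0],
    [0.05,[0,0,0],0],
    [0.05,[0,0,0],0],
    [0.05,[0,0,0],0]
  ]
}}

```text
time: 3.32
tool_pos: [0.4737, 0.0387, 0.0862]
ee_rot: [3.141, 0.002, 2.981]
wrist_force: [-0.1, -0.6, 0.2]
width: 0.0499
finger_force: 0.0
```

```bash
python3 - <<'E'
from bench import robot
import cv2
s=robot.snapshot("wrist"); cv2.imwrite("pics/w2.png",s["color"]); print(robot.get_obs()["tool_pos"])
E
```

```text
[0.47368785 0.0386537  0.0862227 ]
```

View pics/w2.png

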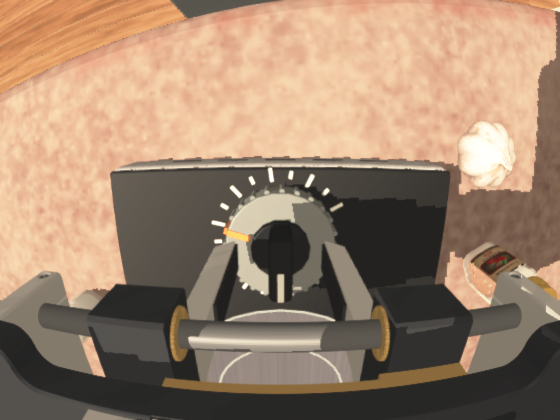

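The bar (280,260) lies centred between the fingers (about 230 and 332), nothing touched. Closing.

In the tool's units: 0.0007 m / 0.6 = 0.0012, 0.0005 m / 0.6 = 0.0008.

Emit:
{"fn": "advance", "kwargs": {
  "segments": [
    [0.05,[0.0008,0.0012,0],0],
    [0.03,[0,0,0],0],
    [0.02,[0,0,0],0],
    [0.005,[0,0,0],0],
    [0.005,[0,0,0],0],
    [0.005,[0,0,0],0],
    [0.005,[0,0,0],0],
    [0.005,[0,0,0],0]
  ]
}}

```text
time: 4.03
tool_pos: [0.4727, 0.0393, 0.0855]
ee_rot: [-3.141, -0.0, 2.981]
wrist_force: [0.6, -1.0, -0.4]
width: 0.0128
finger_force: 30.0
```

In the tool's units: 0.002 m / 0.6 = 0.0033, 0.0005 m / 0.6 = 0.0008.

Emit:
{"fn": "advance", "kwargs": {
  "segments": [
    [0.005,[0,0,0.0033],0],
    [0.005,[0,0,0.0033],0],
    [0.005,[0,0,0.0033],0],
    [0.005,[0,0,0.0008],0],
    [0.005,[0,0,0],0],
    [0.005,[0,0,0],0]
  ]
}}

```text
time: 4.53
tool_pos: [0.4728, 0.0394, 0.08]
ee_rot: [-3.141, 0.0, 2.981]
wrist_force: [-3.2, 0.1, 6.7]
width: 0.013
finger_force: 30.0
```

In the tool's units: 0.0006 m / 0.6 = 0.001, 0.1 rad / 6.2832 = 0.0159.

Emit:
{"fn": "advance", "kwargs": {
  "segments": [
    [0.005,[0,0,0.001],0],
    [0.005,[0,0,0],0.008],
    [0.005,[0,0,0],0.0159],
    [0.005,[0,0,0],0.0159],
    [0.005,[0,0,0],0.0159],
    [0.005,[0,0,0],0.0159],
    [0.005,[0,0,0],0.0159],
    [0.005,[0,0,0],0.0159],
    [0.005,[0,0,0],0.0159],
    [0.005,[0,0,0],0.008],
    [0.005,[0,0,0],0],
    [0.005,[0,0,0],0]
  ]
}}

```text
time: 5.53
tool_pos: [0.4728, 0.0393, 0.0795]
ee_rot: [3.141, 0.001, 2.181]
wrist_force: [-2.3, -0.1, 6.6]
width: 0.0125
finger_force: 30.0
```

```bash
python3 -c "
from bench import robot
print(robot.get_obs()['wrist_torque'])"
```

```text
[-0.1572928   0.63979363 -0.02677567]
```

In the tool's units: -0.003 m / 0.6 = -0.005, -0.001 m / 0.6 = -0.0017, 0.1 rad / 6.2832 = 0.0159.

Emit:
{"fn": "advance", "kwargs": {
  "segments": [
    [0.005,[0,0,0],0.0159],
    [0.005,[0,0,-0.005],0.0159],
    [0.005,[0,0,-0.005],0.0159],
    [0.005,[0,0,-0.0017],0.0159],
    [0.005,[0,0,0],0.0159],
    [0.005,[0,0,0],0.0159],
    [0.005,[0,0,0],0.0159],
    [0.005,[0,0,0],0.0159],
    [0.005,[0,0,0],0.0159],
    [0.005,[0,0,0],0.0159],
    [0.005,[0,0,0],0.0118],
    [0.005,[0,0,0],0],
    [0.005,[0,0,0],0],
    [0.005,[0,0,0],0]
  ]
}}

```text
time: 6.7
tool_pos: [0.4728, 0.0393, 0.0854]
ee_rot: [3.141, 0.0, 1.108]
wrist_force: [-1.3, -1.4, 3.7]
width: 0.013
finger_force: 30.0
```

```bash
python3 - <<'E'
from bench import robot
import cv2
s=robot.snapshot("wrist"); cv2.imwrite("pics/w3.png",s["color"])
E
```

```text
(no output)
```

View pics/w3.png

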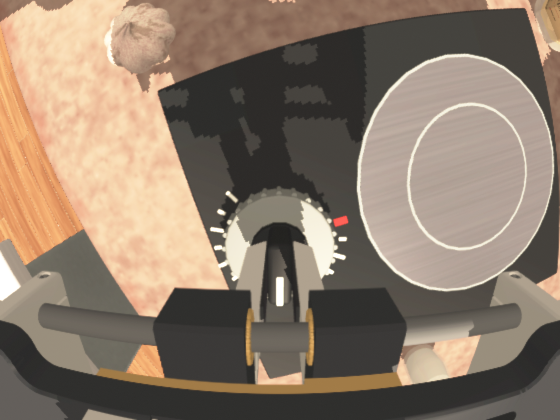

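The knob has turned with the gripper (pointer at (280,291), pointing at the bottom, mark hidden beneath the fingers). Release, rise and check.

In the tool's units: -0.02 m / 0.6 = -0.0333, -0.015 m / 0.6 = -0.025.

Emit:
{"fn": "advance", "kwargs": {
  "segments": [
    [0.005,[0,0,-0.0017],0],
    [0.02,[0,0,0],0],
    [0.03,[0,0,0],0],
    [0.045,[0,0,0],0],
    [0.05,[0,0,0],0],
    [0.05,[0,0,-0.0083],0],
    [0.05,[0,0,-0.025],0],
    [0.05,[0,0,-0.0333],0],
    [0.05,[0,0,-0.0333],0],
    [0.05,[0,0,-0.0333],0],
    [0.05,[0,0,-0.0333],0],
    [0.05,[0,0,-0.0333],0],
    [0.05,[0,0,0],0],
    [0.05,[0,0,0],0],
    [0.05,[0,0,0],0]
  ]
}}

```text
time: 8.0
tool_pos: [0.4723, 0.0396, 0.2053]
ee_rot: [-3.14, 0.0, 1.107]
wrist_force: [0.5, 0.3, -0.1]
width: 0.0498
finger_force: 0.0
```

```bash
python3 - <<'E'
from bench import robot
import cv2
s=robot.snapshot("wrist"); print(s["extrinsics"].round(4).tolist())
a=s["color"]; cv2.imwrite("pics/w4.png",a); cv2.imwrite("pics/w4c.png",cv2.resize(a[148:252,224:336],(616,572),interpolation=2))
E
```

```text
[[0.8942, -0.4477, -0.0018, -0.4045], [-0.4317, -0.8632, 0.2618, 0.211], [-0.1188, -0.2333, -0.9651, 0.4562], [0.0, 0.0, 0.0, 1.0]]
```

View pics/w4c.png

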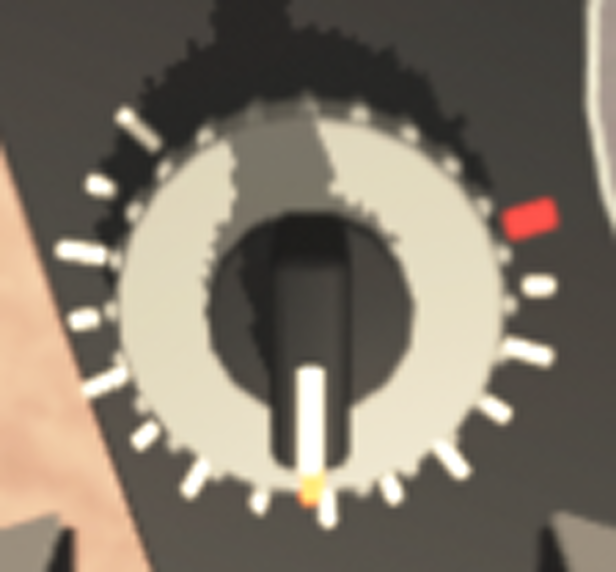

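The pointer runs from (311,368) to (312,470), straight onto the orange mark at (312,488). The mark still sits just past the 1.8 tick, as before. The knob is free and the fingers are clear.

```bash
python3 -c "
from bench import robot
print(robot.close_job())"
```

```text
the job is handed in; nothing more can be done
None
```

I turned the inner knob round until its white pointer lined up with the orange mark in the last picture, then let go and lifted clear. The outer ring looked unmoved, the fingers stayed well clear of the jars and garlic, and the job was handed in at about 8 s; no verdict was shown.

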